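# Chopping boards back in size order

### The job

Put all three chopping boards away on edge in the dark wooden rack, one in each of its three slots, in order of length: the longest in the end slot on the kettle's side, the middle one in the middle and the shortest in the other end slot. Each board must stand upright on its long edge, right down on the slot's floor and roughly centred along the slot; the steel drainer ends up empty. Do not shift or tip the kettle or the two jars.

Things in the scene. Friction and masses are not known exactly. Their poses are not given: they have to be found in the camera images.
- rack: dark wooden rack, fixed: base 150 (x) by 175 (y) by 12 mm with 3 parallel slots along x, 60 mm apart along y, open at both ends. A slot is two pairs of 8 mm round-topped dowels at x = -50 and +50 mm, tops 70 mm above the worktop, 20 mm clear between. Origin: centre of the underside. At the start slot_a is empty, boards stand in slot_b and slot_c
- slot_a (a point): rack slot at the rack's -y end (empty at the start): the point on the slot's floor at its centre, 12 mm above the worktop; x along the slot, y across it, z up
- slot_b (a point): rack slot in the middle: the point on the slot's floor at its centre, 12 mm above the worktop; x along the slot, y across it, z up
- slot_c (a point): rack slot at the rack's +y end: the point on the slot's floor at its centre, 12 mm above the worktop; x along the slot, y across it, z up
- drainer: steel drainer, fixed, with one slot of the same make: base 150 by 55 by 12 mm, four rods 8 mm thick, tops 70 mm above the worktop, 20 mm clear. Parallel to the rack, about 290 mm from it on its +y side; holds one board at the start and may serve as a spare place. Origin: centre of its underside
- drainer_slot (a point): slot of the drainer: the point on the slot's floor at its centre, 12 mm above the worktop; x along the slot, y across it, z up
- board_long: chopping board of plain light wood; the three differ in length only: this one is 200 mm long (x), 14 mm thick (y), 110 mm high (z) as it stands on its long edge; a dark hole mark near the top at its +x end. Origin: centre of the underside of the standing board. Starts in one of the occupied slots; which one changes
- board_middle: chopping board of plain light wood; the three differ in length only: this one is 170 mm long (x), 14 mm thick (y), 110 mm high (z) as it stands on its long edge; a dark hole mark near the top at its +x end. Origin: centre of the underside of the standing board. Starts in one of the occupied slots; which one changes
- board_short: chopping board of plain light wood; the three differ in length only: this one is 140 mm long (x), 14 mm thick (y), 110 mm high (z) as it stands on its long edge; a dark hole mark near the top at its +x end. Origin: centre of the underside of the standing board. Starts in one of the occupied slots; which one changes
- kettle: bystander: steel kettle, black base, lid and handle, 140 mm across, 199 mm high; handle reaches 115 mm to its +x, spout 78 mm to its -x. Stands about 260 mm from the rack's centre to its -y, or 490 mm to its +y beyond the drainer: the sign of its y in the rack's frame tells the kettle's side. Origin: centre of its underside
- tall_jar: bystander: closed clear glass jar 90 mm across and 190 mm high with a steel lid, on the side where the kettle is not (the same two places). Origin: centre of its underside
- low_jar: bystander: closed white jar 84 mm across and 120 mm high, standing between rack and drainer. Origin: centre of its underside
Mind the look-alikes: they are no part of the job. What is shaped like the board_middle but green is not meant. What is shaped like the board_long but orange is not meant.

How it is judged:
By the outcome, as a careful person would: the job done as asked, in the order asked, and still so for the second after the job is handed in, with the robot touching nothing.
It also fails if it takes over 72 s, if anything falls off the work surface, if the arm or the gripper's body presses on something with over 40 N, if the wrist force passes 120 N, or if a joint passes its speed limit or range.

### The arm

A 6-joint arm with a two-finger parallel gripper is mounted at the origin on the work surface. World frame = base frame: x ahead of the robot, y to its left, z up, the work surface at z = 0. Lengths are in m, angles in rad, forces in N, time in s.
With the tool pointing down it reaches from about 0.25 to 0.775 m from the base axis. Payload 4 kg.
Tool frame: the origin (TCP) lies midway between the tips of the shut fingers; the grasp point (between the pads) lies 19 mm behind it; z points along the fingers, y is the line along which they close (so a half turn about z gives the same grasp; the last joint's range is limited). The gripper opens to 94 mm and grips with 3 to 60 N. Pads are 16 mm wide; open, the fingers measure 119 mm over their backs; the gripper's body (75 mm by 177 mm) begins 78 mm behind the grasp point.
Start: joints at [-1.336, 0.087, 1.371, -0, 1.684, -0.103], TCP at [0.182, -0.519, 0.206] pointing down, gripper open.
Joint ranges: [-3.1, 3.1], [-0.76, 2.03], [0.27, 2.55], [-1.08, 4.22], [0.17, 2.65], [-2.57, 2.57]. Speed limits (rad/s): [2.79, 2.79, 3.14, 3.14, 3.14, 3.14].

### API

Orientations are given as [roll, pitch, yaw] about the fixed x, y, z axes, in that order (R = Rz(yaw) Ry(pitch) Rx(roll)).
In Python, from bench import robot gives the robot as it stands. The module is installed in compiled form; this text tells all that it offers.
- The arm moves only by the tool arm_command, never from a script. Its argument "targets" is a list of rows, each a list of 4 numbers: the shift along the world's x, y, z as a fraction of full scale, then the turn about the world's z as a fraction of full scale. A call has 1 to 8 rows; each row is the pose to reach, as a shift and turn from the pose commanded when the call began; what a row does not reach only later rows make up. Full scale, the value 1, is 0.5 m for a shift and 120 degrees for a turn. A row lasts 1/12 s, in which the tool goes at most 41.7 mm and 7.16 degrees, less where a joint would pass 70% of its speed; a pose out of reach is approached as far as the arm can. A call with a number of a shift or a turn outside -1 to 1 is refused whole. A call with a gripper value outside its range is refused whole. "claw" is the closure, from 0 (fully open) to 1 (shut), set as the call begins (left out, the last holds). The fingers move at their own pace and stop on an object; the grip force is fixed at half the most. Time passes only in rows, so rows that repeat a pose let the fingers close. It gives the time, the measured TCP pose, the force, the opening and the grip force at its end, in the units of the state.
- robot.get_obs(): the state, without advancing time (a new reading comes with each control period).
- robot.snapshot(name): name is "side" or "top" or "wrist"; returns the picture (480x640x3 uint8, red, green, blue); there is no depth.
- robot.camera_info(name): a dict with "vfov" (degrees; the focal length in pixels is half the picture's height over the tangent of half this angle, whatever the lens; pixels are square), "cx", "cy" (the principal point, pixels), "extrinsics" (4x4, takes a point from camera to world coordinates); the wrist camera has in their place "T_tool_cam" (4x4, takes a point from camera to tool coordinates, whose origin is the TCP and whose axes are the flange's). Camera axes: x right, y up, looking along -z (the intrinsics and any distortion apply to the point x, -y, -z); pixel columns grow to the right and rows downward; lengths in m; the calibration is good to about 2 mm. A picture is of the moment at which its call begins: read the wrist's pose just before it. camera_info takes no time and is no camera call.
- robot.close_job(): hands the job in; it is judged then, once.
The state is a dict: "time": time; "joint_positions": joint angles; "qvel": joint speeds; "joint_torque": joint torques, N m; "tool_pos": TCP position; "ee_rot": TCP orientation; "wrist_force": force on the tool from outside, world axes, zero at the start; "wrist_torque": the same for the moment, N m; "width": finger opening in m; "finger_force": force on a finger pad.
Only numpy, scipy, OpenCV 4.12 (cv2) and the standard library are available. Lean on these libraries where they do the work, as an engineer would, in place of code of your own. Each camera call takes 0.05 s, during which the arm holds its last target. There are 200 camera calls.

## Working session

There is one attempt and no reset: what is moved stays moved. The work goes in short steps, Python scripts to look and compute and a tool call to move; the robot and the scene stay as the last step left them, time stands still between calls to the robot, and variables do not carry over. Pictures are saved under pics/ and viewed, at most 10 in all, crops included, and the job is handed in when it is done.

Besides the shell and the picture viewer there is one more tool, called after "Emit:" as name(argument=value, ...), one argument or row to a line, values as JSON. arm_command: Moves the arm, as the interface text tells. Shift numbers are shares of 0.5 m and turn numbers shares of 120 degrees, none past 1 either way. Its arguments: {"type":"object","properties":{"targets":{"type":"array"},"claw":{"type":"number"}},"required":["targets"]}

```bash
mkdir -p pics; python3 - <<'E'
from bench import robot
import cv2,numpy as np
for n in("side","top"):
    cv2.imwrite(f"pics/{n}0.png",robot.snapshot(n)[:,:,::-1])
    print(n,robot.camera_info(n))
print(robot.camera_info("wrist"));print(robot.get_obs())
E
```

```text
side {'vfov': 51.710934438227774, 'cx': 318.5608778881011, 'cy': 241.53870426676932, 'extrinsics': array([[-0.98668106,  0.10639745, -0.12304499,  0.39714664],
       [-0.16265559, -0.65420448,  0.73862011,  0.79881828],
       [-0.00190928,  0.74879642,  0.66279731,  0.80166094],
       [ 0.        ,  0.        ,  0.        ,  1.        ]])}
top {'vfov': 52.06627200731497, 'cx': 312.5254448145289, 'cy': 240.6241706408976, 'extrinsics': array([[ 0.00675952,  0.99391417, -0.1099497 ,  0.43526837],
       [-0.99976684,  0.00897205,  0.01964084, -0.02404795],
       [ 0.02050779,  0.1097913 ,  0.99374308,  1.18918143],
       [ 0.        ,  0.        ,  0.        ,  1.        ]])}
{'vfov': 67.11882453573774, 'cx': 323.0943045792911, 'cy': 232.1543579046815, 'T_tool_cam': array([[ 9.03788534e-06,  9.73880817e-01,  2.27059801e-01,
         6.52298863e-02],
       [ 9.99999951e-01,  6.24138146e-05, -3.07502699e-04,
        -5.26486630e-04],
       [-3.13642648e-04,  2.27059793e-01, -9.73880769e-01,
        -1.79644269e-01],
       [ 0.00000000e+00,  0.00000000e+00,  0.00000000e+00,
         1.00000000e+00]])}
{'time': 0.1, 'joint_positions': array([-1.33606387e+00,  8.78931124e-02,  1.37206401e+00, -3.48724880e-05,
        1.68357121e+00, -1.03091631e-01]), 'qvel': array([ 8.13556161e-04, -3.10514116e-03, -2.70836199e-03, -5.91470111e-05,
       -1.83907429e-04,  4.51440968e-04]), 'joint_torque': array([ 2.81809364e-03, -3.41251087e+01, -3.03301907e+01,  7.20515312e-02,
        3.04463657e-02, -1.04083858e-04]), 'tool_pos': array([ 0.18216721, -0.51845505,  0.20443447]), 'ee_rot': array([-3.13966369e+00, -1.64724068e-04,  3.37820038e-01]), 'wrist_force': array([ 0.41983465, -0.39951024, -0.78655809]), 'wrist_torque': array([0.02323669, 0.00296841, 0.0270531 ]), 'finger_force': 0.0, 'width': 0.09370380776709324}
```

View pics/top0.png

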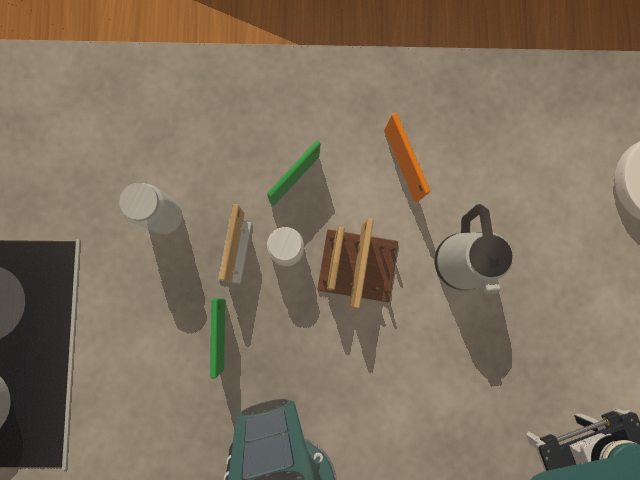

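View pics/side0.png

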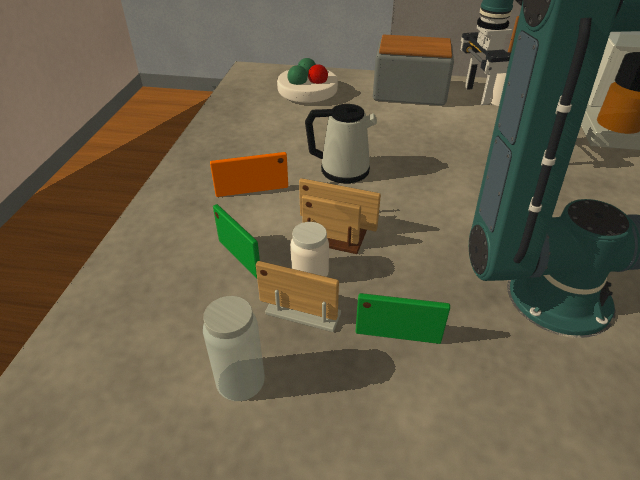

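The top view shows the kettle (475,258) on the rack's -y side. The boards look like long in slot_b (369,219 to 356,306), short in slot_c (340,228 to 332,290) and middle in the drainer (238,205 to 230,283). In the side view the boards are standing. I'll enlarge crops to measure.

```bash
python3 - <<'E'
import cv2
i=cv2.imread("pics/top0.png")
c=i[190:320,205:405]
cv2.imwrite("pics/c0.png",cv2.resize(c,None,fx=4,fy=4,interpolation=cv2.INTER_CUBIC))
E
```

```text
(no output)
```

View pics/c0.png

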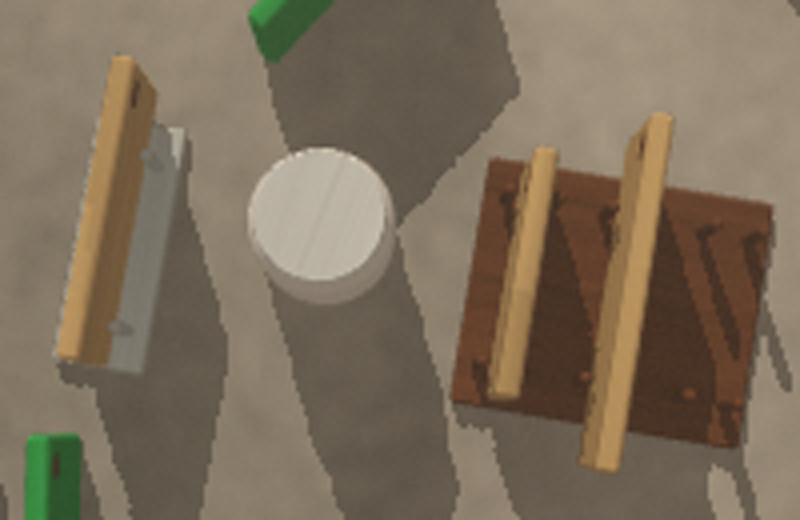

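Crop (×4, offset 205,190). Board top-face end midpoints:
- **Long:** (662,115) to (604,468)
- **Short:** (545,149) to (506,396)
- **Middle:** (122,57) to (68,357)

Rack base corners: (490,158), (772,205), (740,446), (454,402).

```bash
cat >h.py <<'E'
from bench import robot
import numpy as np
def ray(n,u,v,z):
    c=robot.camera_info(n);f=240/np.tan(np.radians(c["vfov"]/2));T=c["extrinsics"]
    d=T[:3,:3]@[(u-c["cx"])/f,-(v-c["cy"])/f,-1.]
    return T[:3,3]+d*(z-T[2,3])/d[2]
def top(u,v,z): return ray("top",205+(u-1.5)/4,190+(v-1.5)/4,z)
E
python3 - <<'E'
from h import *
for n,a,b in(("long",(662,115),(604,468)),("short",(545,149),(506,396)),("mid",(122,57),(68,357))):
    A,B=top(*a,.122),top(*b,.122);d=A-B
    print(n,"c",((A+B)/2).round(4),"L",np.linalg.norm(d).round(4),"yaw",np.degrees(np.arctan2(d[1],d[0])).round(2))
C=[top(*p,.012) for p in((490,158),(772,205),(740,446),(454,402))]
c=sum(C)/4;print("rack",c.round(4),[np.linalg.norm(C[i]-C[i-1]).round(4) for i in range(4)])
d=C[0]+C[1]-C[2]-C[3];yaw=np.arctan2(d[1],d[0]);print("yaw",np.degrees(yaw))
for s in(-1,0,1): print("slot",s,(c[:2]+.06*s*np.array([-np.sin(yaw),np.cos(yaw)])).round(4))
print("jar",top(320,214,.12),"kettle",ray("top",480,257,.199), "drainer R corner",top(188,130,.012),top(145,372,.012))
E
```

```text
long c [ 0.5074 -0.1554  0.122 ] L 0.1956 yaw -9.58
short c [ 0.5167 -0.0966  0.122 ] L 0.1367 yaw -8.87
mid c [0.5508 0.138  0.122 ] L 0.1664 yaw -8.68
rack [ 0.5073 -0.1574  0.012 ] [np.float64(0.1484), np.float64(0.1729), np.float64(0.1463), np.float64(0.1726)]
yaw -8.174364585153292
slot -1 [ 0.4988 -0.2168]
slot 0 [ 0.5073 -0.1574]
slot 1 [ 0.5159 -0.098 ]
jar [0.54751436 0.01578141 0.12      ] kettle [ 0.51437827 -0.38466899  0.199     ] drainer R corner [0.60912807 0.10007451 0.012     ] [0.4633536  0.12265113 0.012     ]
```

Kettle is on the -y side, so long goes to slot_a, middle to slot_b, and short stays in slot_c. The lengths read about 2% short but match 200/140/170. First I move above the long board.

Emit:
arm_command(
  targets=[
    [0,0,0.08,0],
    [0,0,0.16,0],
    [0.65,0.728,0.2,-0.234],
    [0.65,0.728,0.2,-0.234],
    [0.65,0.728,0.2,-0.234],
    [0.65,0.728,0.2,-0.234],
    [0.65,0.728,0.2,-0.234],
    [0.65,0.728,0.2,-0.234],
  ],
  claw=0.55,
)

```text
time: 0.77
tool_pos: [0.342, -0.3396, 0.2949]
ee_rot: [-3.141, 0.0, -0.154]
wrist_force: [1.0, -0.4, -1.4]
width: 0.045
finger_force: 0.0
```

Emit:
arm_command(
  targets=[
    [0.32,0.36,0,0],
    [0.32,0.36,0,0],
    [0.32,0.36,0,0],
    [0.32,0.36,0,0],
    [0.32,0.36,0,0],
    [0.32,0.36,0,0],
    [0.32,0.36,0,0],
    [0.32,0.36,0,0],
  ],
)

```text
time: 1.43
tool_pos: [0.5018, -0.1599, 0.2943]
ee_rot: [3.142, 0.002, -0.149]
wrist_force: [-0.8, -0.9, -0.6]
width: 0.0422
finger_force: 0.0
```

```bash
python3 - <<'E'
from h import *
import cv2
o=robot.get_obs();print(o["tool_pos"],o["ee_rot"],o["qvel"].round(3))
cv2.imwrite("pics/w1.png",robot.snapshot("wrist")[:,:,::-1])
E
```

```text
[ 0.50176812 -0.15990534  0.29432489] [ 3.14154650e+00  2.11858101e-03 -1.48821124e-01] [-0.054 -0.019  0.006 -0.013  0.003 -0.005]
```

View pics/w1.png

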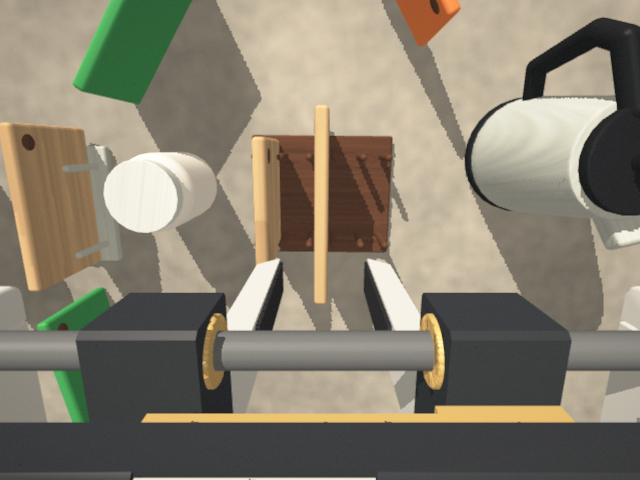

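Wrist view: long board's top runs from (321,106) to (320,302), parallel to the image columns, so the yaw matches. Rack base far corners are near (253,136) and (391,136), near right (391,251); slot_a dowel tops near (360..385,157) and (362..386,243). I'll enlarge the rack for accuracy.

```bash
cat >>h.py <<'E'
from scipy.spatial.transform import Rotation as Ro
def wray(u,v,z,p,r):
    c=robot.camera_info("wrist");f=240/np.tan(np.radians(c["vfov"]/2))
    W=np.eye(4);W[:3,:3]=Ro.from_euler("xyz",r).as_matrix();W[:3,3]=p
    T=W@c["T_tool_cam"];d=T[:3,:3]@[(u-c["cx"])/f,-(v-c["cy"])/f,-1.]
    return T[:3,3]+d*(z-T[2,3])/d[2]
E
python3 - <<'E'
from h import *
import cv2
P=[0.50176812,-0.15990534,0.29432489];R=[3.1415465,.00211858,-.148821124]
w=lambda u,v,z:wray(u,v,z,P,R)
A,B=w(321.5,107,.122),w(320,302,.122);d=A-B
print("long",(A+B)/2,np.linalg.norm(d),np.degrees(np.arctan2(d[1],d[0])))
a,b,c=w(253,136,.012),w(391,136,.012),w(391,251,.012)
print("rack ctr",(a+c)/2,np.linalg.norm(a-b),np.linalg.norm(b-c),np.degrees(np.arctan2(*(b-c)[[1,0]])))
i=cv2.imread("pics/w1.png")[100:260,240:410]
cv2.imwrite("pics/w1c.png",cv2.resize(i,None,fx=3.5,fy=3.5,interpolation=cv2.INTER_CUBIC))
E
```

```text
long [ 0.50657573 -0.1579615   0.122     ] 0.19387838345475952 -9.047996540014854
rack ctr [ 0.5063268  -0.16220349  0.012     ] 0.17032169883802795 0.14776537623828093 -6.065388088662955
```

View pics/w1c.png

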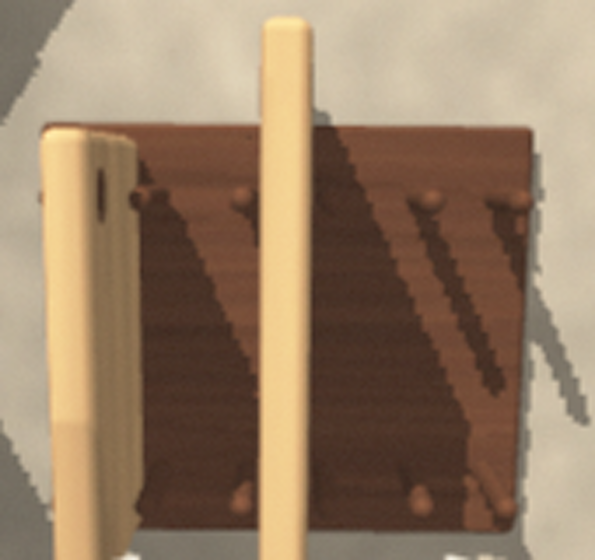

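```bash
python3 - <<'E'
from h import *
P=[0.50176812,-0.15990534,0.29432489];R=[3.1415465,.00211858,-.148821124]
w=lambda u,v,z:wray(240+(u-1.2)/3.5,100+(v-1.2)/3.5,z,P,R)
D=[w(430,200,.068),w(517,200,.068),w(421,500,.068),w(504,505,.068)]
F,N=(D[0]+D[1])/2,(D[2]+D[3])/2;d=F-N
print("slot_a",(F+N)/2,np.linalg.norm(D[0]-D[1]),np.linalg.norm(D[2]-D[3]),np.linalg.norm(d),np.degrees(np.arctan2(d[1],d[0])))
E=[w(44,127,.012),w(533,130,.012),w(512,530,.012)]
print("rack",(E[0]+E[2])/2,np.linalg.norm(E[0]-E[1]),np.linalg.norm(E[2]-E[1]),[np.degrees(np.arctan2(v[1],v[0])) for v in(E[1]-E[2],E[0]-E[1])])
E
```

```text
slot_a [ 0.4991615 -0.2166424  0.068    ] 0.02730996050179698 0.0276352782594227 0.09825077746215764 -8.7700317875784
rack [ 0.50687019 -0.15841249  0.012     ] 0.17247911737704574 0.1467998612457431 [np.float64(-9.139553264717454), np.float64(81.13449682513411)]
```

Slot_a is at (0.499,-0.217), yaw -8.8°, and the long board is at (0.507,-0.157) in slot_b. Both cameras agree. I descend to just above it and let the arm settle.

Emit:
arm_command(
  targets=[
    [0,0,-0.08,-0.002],
    [0,0,-0.16,-0.002],
    [0,0,-0.24,-0.002],
    [0,0,-0.28,-0.002],
    [0,0,-0.28,-0.002],
    [0,0,-0.28,-0.002],
    [0,0,-0.28,-0.002],
    [0,0,-0.28,-0.002],
  ],
)

```text
time: 2.15
tool_pos: [0.5026, -0.1625, 0.1585]
ee_rot: [3.14, -0.005, -0.158]
wrist_force: [-0.2, 0.8, -0.4]
width: 0.0421
finger_force: 0.0
```

Emit:
arm_command(
  targets=[
    [0.007,0.009,0,0.002],
    [0.007,0.009,-0.05,0.002],
    [0.007,0.009,-0.1,0.002],
    [0.007,0.009,-0.147,0.002],
    [0.007,0.009,-0.147,0.002],
    [0.007,0.009,-0.147,0.002],
    [0.007,0.009,-0.147,0.002],
  ],
)

```text
time: 2.73
tool_pos: [0.5063, -0.1571, 0.084]
ee_rot: [3.141, -0.003, -0.152]
wrist_force: [0.6, 0.8, -0.0]
width: 0.0423
finger_force: 0.0
```

```bash
python3 - <<'E'
from h import *
for k in range(4):
    o=robot.get_obs();print(o["tool_pos"],o["ee_rot"]);robot.snapshot("wrist")
E
```

```text
[ 0.50627691 -0.15708327  0.08402561] [ 3.14069084 -0.0033719  -0.15191664]
[ 0.50655293 -0.15728059  0.08448907] [ 3.14037716 -0.00443791 -0.15209988]
[ 0.50653226 -0.15730928  0.08449279] [ 3.14035676 -0.00456373 -0.15213594]
[ 0.50633428 -0.15725177  0.08423784] [ 3.14046358 -0.00416665 -0.15217007]
```

Emit:
arm_command(
  targets=[
    [0,0,0,0],
    [0,0,0,0],
    [0,0,0,0],
    [0,0,0,0],
    [0,0,0,0],
    [0,0,0,0],
  ],
  claw=1,
)

```text
time: 3.43
tool_pos: [0.5048, -0.1568, 0.0818]
ee_rot: [3.141, 0.0, -0.152]
wrist_force: [-0.3, 0.2, 0.7]
width: 0.0139
finger_force: 30.0
```

Emit:
arm_command(
  targets=[
    [0,0,0.04,0],
    [0,0,0.08,0],
    [0,0,0.12,0],
    [0,0,0.16,0],
    [0,0,0.16,0],
    [0,0,0.16,0],
  ],
)

```text
time: 3.93
tool_pos: [0.5053, -0.1569, 0.1623]
ee_rot: [3.141, -0.002, -0.152]
wrist_force: [0.2, -0.3, -1.7]
width: 0.0133
finger_force: 30.0
```

Emit:
arm_command(
  targets=[
    [-0.003,-0.03,0,0],
    [-0.006,-0.06,0,0],
    [-0.009,-0.09,0,0],
    [-0.0125,-0.12,0,0],
    [-0.0125,-0.12,0,0],
    [-0.0125,-0.12,0,0],
    [-0.0125,-0.12,0,0],
  ],
)

```text
time: 4.52
tool_pos: [0.498, -0.2158, 0.1602]
ee_rot: [-3.14, 0.003, -0.152]
wrist_force: [0.1, 0.7, -1.1]
width: 0.0142
finger_force: 30.0
```

```bash
python3 - <<'E'
from h import *
import cv2
o=robot.get_obs();print(o["tool_pos"].tolist(),o["ee_rot"].tolist())
i=robot.snapshot("wrist")[:,:,::-1];cv2.imwrite("pics/w2.png",i)
cv2.imwrite("pics/w2c.png",cv2.resize(i[60:340,220:420],None,fx=2.1,fy=2.1,interpolation=cv2.INTER_CUBIC))
E
```

```text
[0.4979877391366357, -0.2157715223181406, 0.16019011240074443] [-3.139944445791495, 0.0026356888310010707, -0.15221653556547698]
```

View pics/w2c.png

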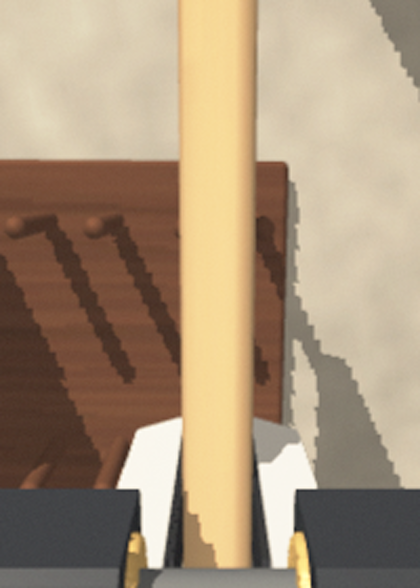

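The crop shows the held long board over slot_a, with slot_b's far dowel tops at (15,227) and (95,227) and the rack's far right corner at (287,161).

```bash
python3 - <<'E'
from h import *
o=([0.49798774,-0.21577152,0.16019011],[-3.13994445,.00263569,-.15221654])
w=lambda u,v,z:wray(220+u/2.1-.25,60+v/2.1-.25,z,*o)
t=np.radians(-8.8);X=np.array([np.cos(t),np.sin(t)]);Y=np.array([-np.sin(t),np.cos(t)])
a,b=w(15,227,.069),w(95,227,.069);print(np.linalg.norm(a-b))
print("slot_a from dowels",(a+b)[:2]/2-.05*X-.06*Y)
print("from corner",w(287,161,.012)[:2]-.075*X+.0275*Y)
E
```

```text
0.028118771279568636
slot_a from dowels [ 0.49791486 -0.21831666]
from corner [ 0.49724663 -0.2167079 ]
```

Emit:
arm_command(
  targets=[
    [0,-0.003,0,0],
    [0,-0.003,-0.03,0],
    [0,-0.003,-0.05,0],
    [0,-0.003,-0.065,0],
    [0,-0.003,-0.08,0],
    [0,-0.003,-0.095,0],
    [0,-0.003,-0.1,0],
    [0,-0.003,-0.1,0],
  ],
)

```text
time: 5.23
tool_pos: [0.498, -0.2179, 0.1107]
ee_rot: [-3.141, 0.002, -0.152]
wrist_force: [-0.6, 0.2, -3.2]
width: 0.0139
finger_force: 30.0
```

No contact, and the board is between the dowels. Lowering to the floor.

Emit:
arm_command(
  targets=[
    [0,0,-0.015,0],
    [0,0,-0.03,0],
    [0,0,-0.042,0],
    [0,0,-0.052,0],
    [0,0,-0.058,0],
    [0,0,-0.06,0],
    [0,0,-0.06,0],
    [0,0,-0.06,0],
  ],
)

```text
time: 5.9
tool_pos: [0.4988, -0.2183, 0.0819]
ee_rot: [3.141, -0.001, -0.152]
wrist_force: [-0.2, 0.2, -1.6]
width: 0.0139
finger_force: 30.0
```

Emit:
arm_command(
  targets=[
    [0,0,0,0],
    [0,0,0,0],
    [0,0,0,0],
    [0,0,0,0],
    [0,0,0,0],
  ],
  claw=0.55,
)

```text
time: 6.32
tool_pos: [0.4988, -0.2183, 0.0821]
ee_rot: [3.141, -0.001, -0.152]
wrist_force: [-0.2, 0.5, 0.0]
width: 0.0411
finger_force: 0.0
```

Emit:
arm_command(
  targets=[
    [0,0,0.08,0],
    [0,0,0.16,0],
    [0,0,0.24,0],
    [0,0,0.32,0],
    [0,0.06,0.4,0],
    [0,0.14,0.44,0],
    [0.03,0.22,0.44,0],
    [0.06,0.3,0.44,0],
  ],
)

```text
time: 6.98
tool_pos: [0.5256, -0.0778, 0.3057]
ee_rot: [3.141, -0.007, -0.155]
wrist_force: [0.1, 0.2, 0.8]
width: 0.0423
finger_force: 0.0
```

Emit:
arm_command(
  targets=[
    [0.01,0.08,0,0],
    [0.02,0.16,0,0],
    [0.03,0.24,0,0],
    [0.04,0.32,0,0],
    [0.05,0.4,0,0],
    [0.05,0.43,0,0],
    [0.05,0.43,0,0],
    [0.05,0.43,0,0],
  ],
)

```text
time: 7.65
tool_pos: [0.5498, 0.1371, 0.3014]
ee_rot: [3.141, 0.0, -0.15]
wrist_force: [0.3, -0.4, 0.1]
width: 0.0423
finger_force: 0.0
```

```bash
python3 - <<'E'
from h import *
import cv2
robot.snapshot("top")
o=robot.get_obs();print(o["tool_pos"].tolist(),o["ee_rot"].tolist())
i=robot.snapshot("wrist")[:,:,::-1]
cv2.imwrite("pics/w3c.png",cv2.resize(i[80:330,230:430],None,fx=2.4,fy=2.4,interpolation=cv2.INTER_CUBIC))
E
```

```text
[0.5498549277585341, 0.13599080032194785, 0.3015851307847664] [3.140711988636682, -0.00010763980430827935, -0.15227313658355035]
```

View pics/w3c.png

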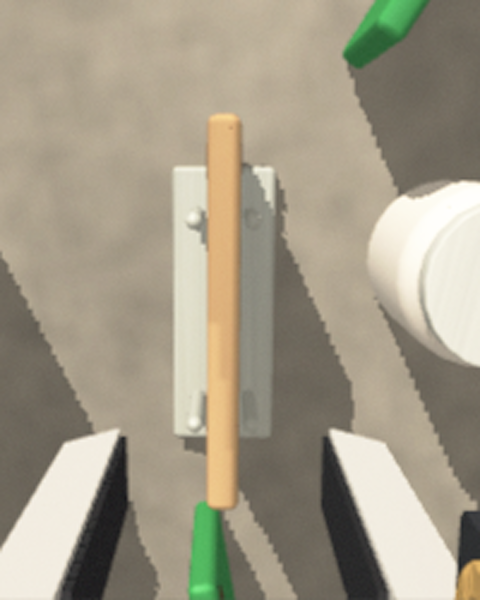

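Middle board's top runs from (225,115) to (222,507), upright. The green board lies beyond its near end and is clear of the fingers.

```bash
python3 - <<'E'
from h import *
o=([0.54985493,0.1359908,0.30158513],[3.14071199,-.00010764,-.15227314])
w=lambda u,v,z:wray(230+u/2.4-.25,80+v/2.4-.25,z,*o)
A,B=w(225,115,.122),w(222,507,.122);d=A-B
print((A+B)/2,np.linalg.norm(d),np.degrees(np.arctan2(d[1],d[0])))
E
```

```text
[0.55046061 0.13628144 0.122     ] 0.16651406683474393 -9.165272641437904
```

Nearly on target: I descend 0.217 m.

Emit:
arm_command(
  targets=[
    [0.002,0,-0.07,0],
    [0.002,0,-0.14,0],
    [0.002,0,-0.21,0],
    [0.002,0,-0.28,0],
    [0.002,0,-0.35,0],
    [0.002,0,-0.41,0],
    [0.002,0,-0.434,0],
    [0.002,0,-0.434,0],
  ],
)

```text
time: 8.42
tool_pos: [0.5483, 0.1345, 0.0808]
ee_rot: [3.139, 0.007, -0.155]
wrist_force: [-0.9, -0.1, 0.4]
width: 0.0424
finger_force: 0.0
```

Emit:
arm_command(
  targets=[
    [0,0,0,0],
    [0,0,0,0],
    [0,0,0,0],
    [0,0,0,0],
    [0,0,0,0],
    [0,0,0,0],
    [0,0,0,0],
  ],
  claw=1,
)

```text
time: 9.0
tool_pos: [0.552, 0.1364, 0.0866]
ee_rot: [-3.141, -0.003, -0.152]
wrist_force: [-1.3, -0.9, 5.8]
width: 0.0139
finger_force: 30.0
```

Emit:
arm_command(
  targets=[
    [0,0,0.04,0],
    [0,0,0.1,0],
    [0,0,0.16,0],
    [0,0,0.23,0],
    [0,0,0.3,0],
    [0,0,0.36,0],
    [0,0,0.36,0],
    [0,0,0.36,0],
  ],
)

```text
time: 9.67
tool_pos: [0.5515, 0.1367, 0.266]
ee_rot: [-3.141, -0.003, -0.152]
wrist_force: [-0.2, 0.7, -2.4]
width: 0.0137
finger_force: 30.0
```

Emit:
arm_command(
  targets=[
    [-0.01,-0.06,0,0],
    [-0.02,-0.12,0,0],
    [-0.03,-0.18,0,0],
    [-0.04,-0.25,0,0],
    [-0.05,-0.32,0,0],
    [-0.06,-0.39,0,0],
    [-0.075,-0.46,0,0],
    [-0.09,-0.53,0,0],
  ],
)

```text
time: 10.33
tool_pos: [0.504, -0.1295, 0.2605]
ee_rot: [-3.14, 0.007, -0.152]
wrist_force: [1.0, -0.3, -1.9]
width: 0.014
finger_force: 30.0
```

Emit:
arm_command(
  targets=[
    [0,-0.04,0,0],
    [0,-0.058,0,0],
    [0,-0.058,0,0],
    [0,-0.058,0,0],
    [0,-0.058,0,0],
  ],
)

```text
time: 10.75
tool_pos: [0.5058, -0.156, 0.2635]
ee_rot: [-3.14, 0.002, -0.151]
wrist_force: [0.9, -0.6, -1.8]
width: 0.0135
finger_force: 30.0
```

```bash
python3 - <<'E'
from h import *
import cv2
for k in range(3):
    o=robot.get_obs();i=robot.snapshot("wrist");print(o["tool_pos"].tolist(),o["ee_rot"].tolist(),o["width"])
cv2.imwrite("pics/w4c.png",cv2.resize(i[60:340,220:420,::-1],None,fx=2.1,fy=2.1,interpolation=cv2.INTER_CUBIC))
E
```

```text
[0.5058076605164706, -0.15600691402534736, 0.2634610217501012] [-3.140248131647727, 0.0019658356005114452, -0.15052837063458235] 0.01351798947076428
[0.5059740236469473, -0.15590897956371147, 0.26392879072239983] [-3.140653828134432, 0.0011474629327945518, -0.1500411634995662] 0.01384147223232678
[0.5060580211537227, -0.15598467924739254, 0.26429468743971174] [-3.141055824615014, 0.00047794088599362183, -0.14993070071151227] 0.013731359314098166
```

View pics/w4c.png

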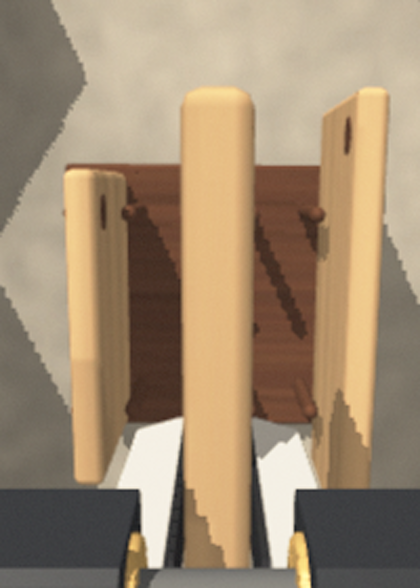

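The crop shows long upright in slot_a (its far end at 372,92), short in slot_c, and the held middle board between them. Inner dowel tops are at (128,211) and (312,213).

```bash
python3 - <<'E'
from h import *
o=([0.506058,-0.155985,0.264295],[-3.141056,.000478,-.149931])
w=lambda u,v,z:wray(220+u/2.1-.25,60+v/2.1-.25,z,*o)
t=np.radians(-8.8);X=np.array([np.cos(t),np.sin(t)]);Y=np.array([-np.sin(t),np.cos(t)])
a,b=w(128,211,.069),w(312,213,.069);print(np.linalg.norm(a-b))
print("slot_b",(a+b)[:2]/2-.05*X)
print("long c from end",w(372,92,.122)[:2]-.1*X,"short",w(84,173,.122)[:2]-.07*X, w(86,481,.122)[:2]+.07*X)
A=w(218,95,.264+.0375);print("held c",A[:2]-.085*X)
E
```

```text
0.08913543397497686
slot_b [ 0.50808884 -0.1571888 ]
long c from end [ 0.4981897  -0.21701312] short [ 0.51407885 -0.1012341 ] [ 0.51961588 -0.09806829]
held c [ 0.50179306 -0.15484766]
```

Emit:
arm_command(
  targets=[
    [0.004,-0.003,-0.05,-0.002],
    [0.004,-0.003,-0.1,-0.002],
    [0.004,-0.003,-0.15,-0.002],
    [0.004,-0.003,-0.19,-0.002],
    [0.004,-0.003,-0.22,-0.002],
    [0.004,-0.003,-0.22,-0.002],
    [0.004,-0.003,-0.22,-0.002],
    [0.004,-0.003,-0.22,-0.002],
  ],
)

```text
time: 11.57
tool_pos: [0.5087, -0.1588, 0.1561]
ee_rot: [3.141, -0.002, -0.156]
wrist_force: [-0.0, 0.4, -1.7]
width: 0.0137
finger_force: 30.0
```

Emit:
arm_command(
  targets=[
    [0,0,-0.02,0],
    [0,0,-0.04,0],
    [0,0,-0.055,0],
    [0,0,-0.07,0],
    [0,0,-0.08,0],
    [0,0,-0.08,0],
    [0,0,-0.08,0],
  ],
)

```text
time: 12.15
tool_pos: [0.5076, -0.159, 0.114]
ee_rot: [-3.141, 0.001, -0.157]
wrist_force: [-0.1, -0.2, -2.0]
width: 0.014
finger_force: 30.0
```

No contact. Final lowering, then release.

Emit:
arm_command(
  targets=[
    [0,0.001,-0.015,0],
    [0,0.001,-0.03,0],
    [0,0.001,-0.042,0],
    [0,0.001,-0.052,0],
    [0,0.001,-0.057,0],
    [0,0.001,-0.06,0],
    [0,0.001,-0.06,0],
    [0,0.001,-0.06,0],
  ],
)

```text
time: 12.82
tool_pos: [0.5074, -0.1586, 0.0865]
ee_rot: [3.141, 0.0, -0.156]
wrist_force: [-4.7, 1.8, 7.5]
width: 0.0139
finger_force: 30.0
```

Emit:
arm_command(
  targets=[
    [0,0,0,0],
    [0,0,0,0],
    [0,0,0,0],
    [0,0,0,0],
    [0,0,0,0],
  ],
  claw=0.55,
)

```text
time: 13.23
tool_pos: [0.5079, -0.1586, 0.0843]
ee_rot: [-3.142, 0.0, -0.156]
wrist_force: [-1.0, -1.0, -0.6]
width: 0.0418
finger_force: 0.0
```

Emit:
arm_command(
  targets=[
    [0,0,0.08,0],
    [0,0,0.16,0],
    [0,0,0.24,0],
    [0,0,0.32,0],
    [0,0,0.4,0],
    [-0.08,0,0.4,0],
    [-0.16,0,0.4,0],
    [-0.24,0,0.4,0],
  ],
)

```text
time: 13.9
tool_pos: [0.3874, -0.1588, 0.2853]
ee_rot: [3.141, -0.001, -0.155]
wrist_force: [0.3, -0.1, 0.6]
width: 0.0419
finger_force: 0.0
```

Emit:
arm_command(
  targets=[
    [-0.06,0,0,0],
    [-0.1,0,0,0],
    [-0.1,0,0,0],
    [-0.1,0,0,0],
    [-0.1,0,0,0],
  ],
)

```text
time: 14.32
tool_pos: [0.3385, -0.1587, 0.2845]
ee_rot: [-3.142, -0.001, -0.156]
wrist_force: [0.2, 0.4, -0.5]
width: 0.0423
finger_force: 0.0
```

```bash
python3 - <<'E'
from h import *
import cv2
o=robot.get_obs();print(o["tool_pos"],o["width"])
t=robot.snapshot("top")[190:320,205:405,::-1];s=robot.snapshot("side")[90:350,190:450,::-1]
t=cv2.resize(t,None,fx=2.6,fy=2.6,interpolation=cv2.INTER_CUBIC)
s=cv2.resize(s,(520,520),interpolation=cv2.INTER_CUBIC)
# stacked side by side, top crop cut to the rack+jar
t=t[:, 100:380] if False else t
c=np.zeros((600,800,3),np.uint8);s=s[:, :280] if False else cv2.resize(s,(280*1,280))
c[:338,:520]=t;c[:280,520:]=s
cv2.imwrite("pics/f.png",c)
E
```

```text
[ 0.33851594 -0.15867578  0.2845112 ] 0.04226428298207341
```

View pics/f.png

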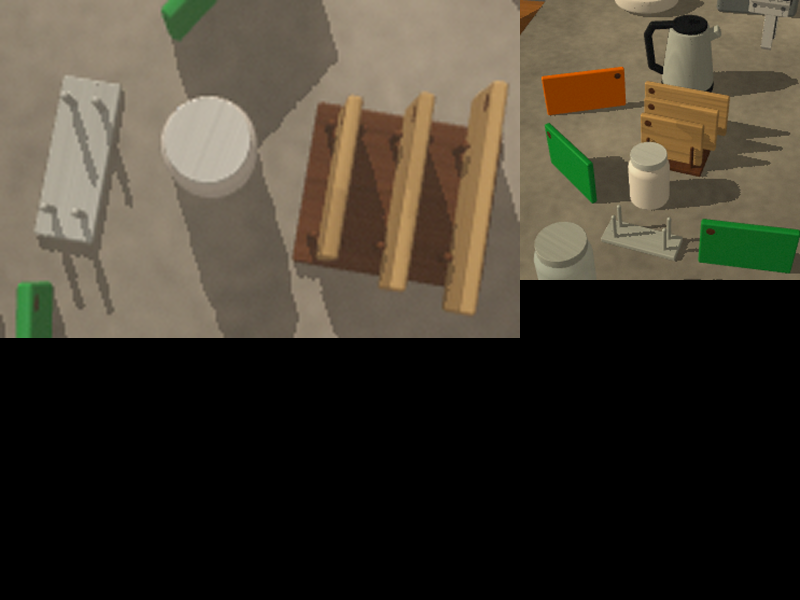

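The rack holds short (slot_c), middle (slot_b, top 427,94 to 393,286, centred where the long board was) and long (slot_a), all upright. The drainer is empty, and the jars and kettle are unmoved.

```bash
python3 -c "
from bench import robot
print(robot.close_job())"
```

```text
the job is handed in; nothing more can be done
None
```

The job is handed in: long board in slot_a on the kettle's side, middle board in slot_b, short board left in slot_c where it started; the last pictures show all three upright, the drainer empty, and the kettle and jars where they were.

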